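# Find the sample case with the loose ball and hold it out

## Robot

A 6-joint arm with a two-finger parallel gripper is mounted at the origin on the work surface. World frame = base frame: x ahead of the robot, y to its left, z up, the work surface at z = 0. Lengths are in m, angles in degrees, forces in N, time in s.
With the tool pointing down it reaches from about 0.3 to 0.75 m from the base axis. Payload 8.5 kg.
Tool frame: the origin (TCP) lies on the centre line of the jaws, within the pads' length; the fingertips stand 19 mm ahead of it and the grasp point (between the pads) is the TCP; z points along the fingers, x is the direction in which the jaws open and shut, and the axes are right-handed (so a half turn about z gives the same grasp; the last joint's range is limited). The gripper opens to 85 mm and grips with 20 to 120 N. Pads are 22 mm wide; open, the fingers measure 114 mm over their backs; the gripper's body (76 mm by 85 mm) begins 54 mm behind the grasp point. The pads swing forward as they close: fully open they stand 13 mm farther back than shut.
Start: joints at [-83.039, 21.807, 74.336, -0, 83.858, -12.336], TCP at [0.182, -0.519, 0.25] pointing down, gripper open.
Joint ranges: [-178.18, 178.18], [-50.72, 133.34], [12.68, 142.11], [-81.47, 261.47], [9.98, 163.14], [-165.26, 165.26]. Speed limits (degrees/s): [136.94, 136.94, 180, 180, 180, 180].

## Interface

Orientations are given as a 3x3 rotation matrix whose columns are the frame's x, y, z axes.
In Python, from rig import env, cams, order gives the robot as it stands.
- The arm moves only by the tool step_arm, never from a script. Its argument "steps" is a list of rows, each an object with "xyz": the shift along the tool's x, y, z normalised to -1 to 1, where 1 is 0.04 m, a list of three; "turn": the turn, a rotation vector about the tool's x, y, z normalised to -1 to 1, where 1 is 0.08 rad, a list of three; "gripper": the gripper command: -1 is shut, 1 is fully open, values between are in proportion. A call has 1 to 20 rows; each row shifts and turns the commanded pose from where the row before left it, along the tool's axes as they then stand; what a row does not reach is not made up. A row lasts 1/12 s, in which the tool goes at most 41.7 mm and 7.16 degrees, less where a joint would pass 70% of its speed; a pose out of reach is approached as far as the arm can. A call with a number of a shift or a turn outside -1 to 1 is refused whole. A call with a gripper value outside its range is refused whole. The fingers move at their own pace and stop on an object; "squeeze" is the grip in N (left out, the last holds). Time passes only in rows, so rows that do not move let the fingers close. It gives the time, the measured TCP pose, the force and the opening at its end, in the units of the state.
- env.observe(): the state, without advancing time (a new reading comes with each control period).
- cams.get_image(name): name is "scene" or "top" or "wrist"; returns (picture, depth): 384x512x3 uint8, red, green, blue; 384x512 float32, m along the optical axis (not along the pixel's ray), 0 where there is no reading.
- cams.camera_info(name): a dict with "fx", "fy", "cx", "cy" (pixels), "extrinsics" (4x4, takes a point from camera to world coordinates). Camera axes: x right, y down, z forward; pixel columns grow to the right and rows downward; lengths in m; the calibration is good to about 2 mm. A picture is of the moment at which its call begins: read the wrist's pose just before it. camera_info takes no time and is no camera call; for the wrist camera it gives the pose at the moment of the call.
- order.close_job(): hands the job in, once; it reports no verdict.
The state is a dict: "time_s": time; "q": joint angles; "qvel": joint speeds; "joint_efforts": joint torques, N m; "position": TCP position; "tool_rot": TCP orientation; "ft_force": force on the tool from outside, world axes, zero at the start; "wrist_torque": the same for the moment, N m; "grip_width": finger opening in m.
Only numpy, scipy, OpenCV 4.12 (cv2) and the standard library are available. Lean on these libraries where they do the work, as an engineer would, in place of code of your own. Each camera call takes 0.05 s, during which the arm holds its last target. There are 200 camera calls.

## Task

A steel milling ball was left loose in one of the three sealed sample cases: pick cases up and shake or tip them end to end until you find the one that rattles and its red knock pin pops out of its far end, standing every silent one back upright where it came from. Then hold the rattling case out level and still in the air above the middle of the white hand-over tray, a hand's breadth or so up, and finish while still holding it there. Leave the bottle, the jar and the slide box alone.

Things in the scene. Friction and masses are not known exactly. Their poses are not given: they have to be found in the camera images.
- case_a: one of three identical sealed hard cases. Grey lower half, navy lid with blank white label, black seal line. 110 mm long (x axis) x 50 mm wide (y) x 60 mm high (z), origin at the centre of its underside. Stands on the bench, its +x end away from the robot, long axis within 25 degrees of straight ahead. Grip it from above across the flat long sides, 50 mm apart. Red knock pin in its +x end.
- case_b: one of three identical sealed hard cases. Size, axes, origin, grip and pin as case_a. All three weigh 0.27 to 0.37 kg, so weight does not tell. Two of them, any two, are packed firmly and stay silent. A moderate grip (30 to 50 N) holds a case well; squeezed much harder it can twist between the fingers.
- case_c: one of three identical sealed hard cases. Size, axes, origin, grip and pin as case_a. The loose ball, whichever case it is in: 28 mm, 0.09 kg, rolls freely along the case's length over some 60 to 75 mm from end to end; tipped with the +x end 0.4 rad down for half a second, or stroked briskly along the length, it runs against the end and knocks the pin out.
- pin_a (a joint): red knock pin of case_a: 16 mm across, in the middle of the case's +x (far) end, 19 mm above its underside. Joint value: 0 in (flush with the end), 0.010 m fully out (sticks out 10 mm towards +x). Only a ball hitting it from inside drives it out, and friction then keeps it out
- pin_b (a joint): red knock pin of case_b: 16 mm across, in the middle of the case's +x (far) end, 19 mm above its underside. Joint value: 0 in (flush with the end), 0.010 m fully out (sticks out 10 mm towards +x). Only a ball hitting it from inside drives it out, and friction then keeps it out
- pin_c (a joint): red knock pin of case_c: 16 mm across, in the middle of the case's +x (far) end, 19 mm above its underside. Joint value: 0 in (flush with the end), 0.010 m fully out (sticks out 10 mm towards +x). Only a ball hitting it from inside drives it out, and friction then keeps it out
- tray: white open hand-over tray fixed on the bench beyond the cases, 130 mm (x) x 160 mm (y), rim 18 mm high; origin: centre of its underside
- bottle: white bottle with a blue cap, 64 mm across, 150 mm high, origin under its centre; a bystander
- jar: amber jar with a black cap, 60 mm across, 80 mm high, origin under its centre; a bystander
- slide_box: yellow slide box 100 x 80 x 35 mm, origin under its centre; a bystander

How it is judged (in metres and radians):
On the way:
1. held clear of the bench, the rattling case has been shaken or tipped so that its knock pin is out (over 5 mm) (((value of joint pin_a above 0.005 m and height (world z) of case_a above 0.03 m and contact force between case_a and the fingers above 1 N) or (value of joint pin_b above 0.005 m and height (world z) of case_b above 0.03 m and contact force between case_b and the fingers above 1 N) or (value of joint pin_c above 0.005 m and height (world z) of case_c above 0.03 m and contact force between case_c and the fingers above 1 N))), for 0.1 s.
At the end, for the whole second after the job is handed in: Rattling case, its pin out over 5 mm, held by the fingers over the tray: within 40 mm of its centre seen from above, underside 60 to 250 mm above the bench, level within 0.3 rad, still (0.08 m/s). Both silent cases stand upright on the bench, released, at rest, within 70 mm of where they started (((value of joint pin_a above 0.005 m and horizontal distance between case_a and tray below 0.04 m and height (world z) of case_a between 0.06 and 0.25 m and angle between case_a's own z axis and vertical below 0.3 rad and linear speed of case_a below 0.08 m/s and contact force between case_a and the fingers above 1 N and contact force between case_a and tray below 0.1 N and height (world z) of case_b between -0.012 and 0.012 m and angle between each of case_b, case_c's own z axis and vertical below 0.15 rad and distance of each of case_b, case_c from where it was at the start of the episode below 0.07 m and linear speed of each of case_b, case_c below 0.03 m/s and contact force between each of case_b, case_c and the fingers below 0.5 N and height (world z) of case_c between -0.012 and 0.012 m) or (value of joint pin_b above 0.005 m and horizontal distance between case_b and tray below 0.04 m and height (world z) of case_b between 0.06 and 0.25 m and angle between case_b's own z axis and vertical below 0.3 rad and linear speed of case_b below 0.08 m/s and contact force between case_b and the fingers above 1 N and contact force between case_b and tray below 0.1 N and height (world z) of case_a between -0.012 and 0.012 m and angle between each of case_a, case_c's own z axis and vertical below 0.15 rad and distance of each of case_a, case_c from where it was at the start of the episode below 0.07 m and linear speed of each of case_a, case_c below 0.03 m/s and contact force between each of case_a, case_c and the fingers below 0.5 N and height (world z) of case_c between -0.012 and 0.012 m) or (value of joint pin_c above 0.005 m and horizontal distance between case_c and tray below 0.04 m and height (world z) of case_c between 0.06 and 0.25 m and angle between case_c's own z axis and vertical below 0.3 rad and linear speed of case_c below 0.08 m/s and contact force between case_c and the fingers above 1 N and contact force between case_c and tray below 0.1 N and height (world z) of case_a between -0.012 and 0.012 m and angle between each of case_a, case_b's own z axis and vertical below 0.15 rad and distance of each of case_a, case_b from where it was at the start of the episode below 0.07 m and linear speed of each of case_a, case_b below 0.03 m/s and contact force between each of case_a, case_b and the fingers below 0.5 N and height (world z) of case_b between -0.012 and 0.012 m))); the arm keeps its last pose, push and grip.
It fails at once if the bottle, jar or slide box is moved by more than 30 mm (distance of any of bottle, jar, slide_box from where it was at the start of the episode above 0.03 m).
It also fails if it takes over 72 s, if anything falls off the work surface, if the arm or the gripper's body presses on something with over 40 N, if the wrist force passes 120 N, or if a joint passes its speed limit or range.

## Working session

There is one attempt and no reset: what is moved stays moved. The work goes in short steps, Python scripts to look and compute and a tool call to move; the robot and the scene stay as the last step left them, time stands still between calls to the robot, and variables do not carry over. Pictures are saved under pics/ and viewed, about 8 in all and at most 12, crops included, and the job is handed in when it is done.

Besides the shell and the picture viewer there is one more tool, called after "Emit:" as name([rows], argument=value, ...), one row to a line, values as JSON. step_arm: Moves the arm, as the interface text tells. Scaled input: -1 to 1 covers 0.04 m each way for a shift and 0.08 rad each way for a turn. Its arguments: {"type":"object","properties":{"steps":{"type":"array"},"squeeze":{"type":"number"}},"required":["steps"]}

```bash
mkdir -p pics; ls; cat > h.py <<'E'
import numpy as np, cv2
from rig import env, cams, order
def shot(name, f=None):
    info=cams.camera_info(name); im,d=cams.get_image(name)
    if f: cv2.imwrite('pics/'+f,im[:,:,::-1])
    return im,d,info
def pts(d,info):
    v,u=np.mgrid[:d.shape[0],:d.shape[1]]
    P=np.stack([(u-info['cx'])/info['fx']*d,(v-info['cy'])/info['fy']*d,d],-1)
    T=np.array(info['extrinsics']); return P@T[:3,:3].T+T[:3,3]
E
python3 - <<'E'
from h import *
s=env.observe(); print({k:np.round(v,3).tolist() for k,v in s.items()})
im,d,i=shot('top','top0.png'); im2,d2,i2=shot('scene','scene0.png')
np.savez('top0.npz',im=im,d=d); print(np.round(i['extrinsics'],3),i['fx'],np.round(i2['extrinsics'],3))
both=np.hstack([im,im2])[:,:,::-1]; cv2.imwrite('pics/both.png',cv2.resize(np.vstack([im,im2])[:,:,::-1],(400,600)))
P=pts(d,i)
np.set_printoptions(suppress=True,precision=3)
hsv=cv2.cvtColor(im,cv2.COLOR_RGB2HSV)
m=((P[...,2]>.012)&(d>0)&(P[...,0]>.2)).astype(np.uint8)
n,l,st,c=cv2.connectedComponentsWithStats(m)
for k in range(1,n):
    if st[k,4]<60: continue
    q=P[l==k]; zt=np.percentile(q[:,2],95); t=q[q[:,2]>zt-.01]
    r=cv2.minAreaRect(t[:,:2].astype(np.float32)*1000)
    print(c[k],st[k,4],zt,q.mean(0),r,im[l==k].mean(0))
E
```

```text
pics
{'time_s': 0.0, 'q': [-83.038, 21.842, 74.385, 0.0, 83.859, -12.335], 'qvel': [-0.019, -0.014, 0.032, 0.029, -0.033, -0.02], 'joint_efforts': [0.002, -44.846, -23.128, -0.0, 0.005, 0.0], 'position': [0.182, -0.519, 0.25], 'tool_rot': [[0.33, -0.944, -0.0], [-0.944, -0.33, 0.001], [-0.001, -0.0, -1.0]], 'ft_force': [0.117, -0.342, -0.368], 'wrist_torque': [0.015, -0.003, -0.041], 'grip_width': 0.085}
[[-0.017 -0.996  0.089  0.461]
 [-1.     0.018  0.005  0.002]
 [-0.006 -0.089 -0.996  1.046]
 [ 0.     0.     0.     1.   ]] 354.4360619037362 [[ 0.334  0.71  -0.62   1.333]
 [ 0.943 -0.248  0.224 -0.279]
 [ 0.005 -0.659 -0.752  0.97 ]
 [ 0.     0.     0.     1.   ]]
[75.89  96.844] 921 0.04962653227915659 [0.825 0.545 0.043] ((829.1776123046875, 550.9342651367188), (90.90438842773438, 88.42205810546875), 55.203208923339844) [111.802 108.244 108.891]
[506.408  91.606] 71 0.019349280021281334 [ 0.826 -0.725  0.016] ((825.87939453125, -726.1844482421875), (19.477699279785156, 32.3640022277832), 12.051615715026855) [85.761 81.901 78.958]
[224.607 148.258] 298 0.02146346734419593 [0.67  
[... 764 characters left out ...]
6 0.06 ] ((479.36712646484375, 26.730899810791016), (49.82997512817383, 111.77597045898438), 72.75656127929688) [69.369 76.364 89.604]
[332.663 214.453] 810 0.06352541150811898 [ 0.47  -0.188  0.057] ((469.505615234375, -191.65475463867188), (50.58872985839844, 112.43097686767578), 67.71283721923828) [60.848 67.078 77.819]
[199.019 229.894] 824 0.06358887683623439 [0.434 0.183 0.057] ((433.2207946777344, 186.86000061035156), (111.0597152709961, 50.530635833740234), 8.928213119506836) [61.854 68.399 80.155]
[344.87  343.318] 12449 0.680728353548853 [ 0.284 -0.086  0.496] ((305.2159118652344, -163.43862915039062), (80.0865249633789, 22.97658920288086), 89.77246856689453) [42.581 38.735 30.039]
```

View pics/both.png

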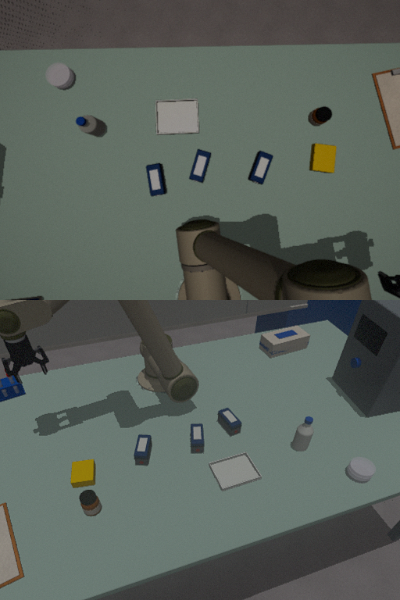

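The top view (upper half, shown at 0.78 scale) shows the three navy-lidded cases at full-frame pixels (199,230), (255,212) and (333,214). The tray is at (225,148). The measured rectangles of 50 x 112 mm and 63 mm high match the given sizes, so I'm starting with the right-hand case at (0.470, -0.192), yaw -22.3°.

Emit:
step_arm([
  {"xyz":[-0.445,-0.79,0],"turn":[0,0,0],"gripper":1},
  {"xyz":[-0.445,-0.79,0],"turn":[0,0,0],"gripper":1},
  {"xyz":[-0.445,-0.79,0],"turn":[0,0,0],"gripper":1},
  {"xyz":[-0.445,-0.79,0],"turn":[0,0,0],"gripper":1},
  {"xyz":[-0.445,-0.79,0],"turn":[0,0,0],"gripper":1},
  {"xyz":[-0.445,-0.79,0],"turn":[0,0,0],"gripper":1},
  {"xyz":[-0.445,-0.79,0],"turn":[0,0,0],"gripper":1},
  {"xyz":[-0.445,-0.79,0],"turn":[0,0,0],"gripper":1},
  {"xyz":[-0.445,-0.79,0],"turn":[0,0,0],"gripper":1},
  {"xyz":[-0.445,-0.79,0],"turn":[0,0,0],"gripper":1},
  {"xyz":[-0.445,-0.79,0],"turn":[0,0,0],"gripper":1},
  {"xyz":[-0.445,-0.79,0],"turn":[0,0,0],"gripper":1},
], squeeze=40)

```text
time_s: 1.1
position: [0.4699, -0.1905, 0.2501]
tool_rot: [[0.33, -0.944, -0.0], [-0.944, -0.33, 0.0], [-0.0, 0.0, -1.0]]
ft_force: [1.7, -1.0, 0.3]
grip_width: 0.0853
```

Emit:
step_arm([
  {"xyz":[0,0,0.25],"turn":[0,0,0.907],"gripper":1},
  {"xyz":[0,0,0.25],"turn":[0,0,0.907],"gripper":1},
  {"xyz":[0,0,0.25],"turn":[0,0,0.907],"gripper":1},
  {"xyz":[0,0,0.25],"turn":[0,0,0.907],"gripper":1},
  {"xyz":[0,0,0.25],"turn":[0,0,0.907],"gripper":1},
  {"xyz":[0,0,0.25],"turn":[0,0,0.907],"gripper":1},
  {"xyz":[0,0,0.25],"turn":[0,0,0.907],"gripper":1},
  {"xyz":[0,0,0.25],"turn":[0,0,0.907],"gripper":1},
  {"xyz":[0,0,0],"turn":[0,0,0.907],"gripper":1},
  {"xyz":[0,0,0],"turn":[0,0,0.907],"gripper":1},
  {"xyz":[0,0,0],"turn":[0,0,0],"gripper":1},
])

```text
time_s: 2.02
position: [0.4689, -0.1921, 0.1699]
tool_rot: [[-0.381, -0.924, -0.001], [-0.924, 0.381, 0.001], [-0.0, 0.001, -1.0]]
ft_force: [-0.2, 0.3, -0.1]
grip_width: 0.0851
```

```bash
cat >> h.py <<'E'
np.set_printoptions(suppress=True,precision=4)
def tops(name,zlo=.045,zhi=.075,f=None):
    im,d,i=shot(name,f); P=pts(d,i)
    m=((P[...,2]>zlo)&(P[...,2]<zhi)&(d>0)).astype(np.uint8)
    n,l,st,c=cv2.connectedComponentsWithStats(m)
    for k in range(1,n):
        if st[k,4]<300: continue
        q=P[l==k]; r=cv2.minAreaRect(q[:,:2].astype(np.float32)*1000)
        print(name,c[k],st[k,4],np.median(q[:,2]),r)
E
python3 -c "
from h import *
tops('wrist',f='w1.png')"
```

```text
wrist [253.5257 183.509 ] 8304 0.05928901383348141 ((470.9727478027344, -191.72315979003906), (50.10721969604492, 112.98202514648438), 67.84561157226562)
wrist [ 24.2011 253.0033] 3999 0.058953052007999496 ((491.9891052246094, 11.434860229492188), (43.78322982788086, 85.08983612060547), 62.37046432495117)
```

View pics/w1.png

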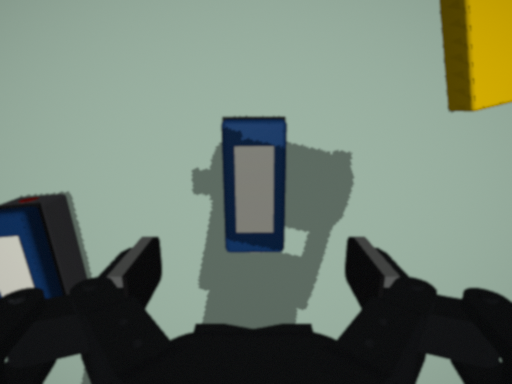

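The wrist view shows the case's lid centred between the open fingers at about (253,184). It measures 50 x 113 mm with its top at 0.059, centre (0.471, -0.192) and yaw -22°, agreeing with the top view. I'll descend and grip.

Emit:
step_arm([
  {"xyz":[0,0,0.66],"turn":[0,0,0],"gripper":1},
  {"xyz":[0,-0.05,0.66],"turn":[0,0,0],"gripper":1},
  {"xyz":[0,0,0.66],"turn":[0,0,0],"gripper":1},
  {"xyz":[0,0,0.66],"turn":[0,0,0],"gripper":1},
  {"xyz":[0,0,0.66],"turn":[0,0,0],"gripper":1},
  {"xyz":[0,0,0],"turn":[0,0,0],"gripper":1},
  {"xyz":[0,0,0],"turn":[0,0,0],"gripper":-1},
  {"xyz":[0,0,0],"turn":[0,0,0],"gripper":-1},
  {"xyz":[0,0,0],"turn":[0,0,0],"gripper":-1},
  {"xyz":[0,0,0],"turn":[0,0,0],"gripper":-1},
  {"xyz":[0,0,0],"turn":[0,0,0],"gripper":-1},
  {"xyz":[0,0,0],"turn":[0,0,0],"gripper":-1},
], squeeze=40)

```text
time_s: 3.07
position: [0.4717, -0.1934, 0.0401]
tool_rot: [[-0.379, -0.926, 0.003], [-0.926, 0.379, -0.002], [0.001, -0.003, -1.0]]
ft_force: [-1.4, -0.2, 5.7]
grip_width: 0.0493
```

Emit:
step_arm([
  {"xyz":[0,0,-0.5],"turn":[0,0,0],"gripper":-1},
  {"xyz":[0,0,-1],"turn":[0,0,0],"gripper":-1},
  {"xyz":[0,0,-1],"turn":[0,0,0],"gripper":-1},
  {"xyz":[0,0,-1],"turn":[0,0,0],"gripper":-1},
  {"xyz":[0,0,-0.5],"turn":[0,0,0],"gripper":-1},
  {"xyz":[0,0,0],"turn":[1,0,0],"gripper":-1},
  {"xyz":[0,0,0],"turn":[1,0,0],"gripper":-1},
  {"xyz":[0,0,0],"turn":[1,0,0],"gripper":-1},
  {"xyz":[0,0,0],"turn":[1,0,0],"gripper":-1},
  {"xyz":[0,0,0],"turn":[0,0,0],"gripper":-1},
  {"xyz":[0,0,0],"turn":[0,0,0],"gripper":-1},
  {"xyz":[0,0,0],"turn":[0,0,0],"gripper":-1},
  {"xyz":[0,0,0],"turn":[0,0,0],"gripper":-1},
])

```text
time_s: 4.15
position: [0.4714, -0.1932, 0.1986]
tool_rot: [[-0.379, -0.879, 0.29], [-0.925, 0.36, -0.119], [0.0, -0.314, -0.949]]
ft_force: [1.1, -0.9, -3.3]
grip_width: 0.0497
```

Emit:
step_arm([
  {"xyz":[0,0,0],"turn":[-1,0,0],"gripper":-1},
  {"xyz":[0,0,0],"turn":[-1,0,0],"gripper":-1},
  {"xyz":[0,0,0],"turn":[-1,0,0],"gripper":-1},
  {"xyz":[0,0,0],"turn":[-1,0,0],"gripper":-1},
  {"xyz":[0,0,0],"turn":[-1,0,0],"gripper":-1},
  {"xyz":[0,0,0],"turn":[-1,0,0],"gripper":-1},
  {"xyz":[0,0,0],"turn":[-1,0,0],"gripper":-1},
  {"xyz":[0,0,0],"turn":[-1,0,0],"gripper":-1},
  {"xyz":[0,0,0],"turn":[-1,0,0],"gripper":-1},
  {"xyz":[0,0,0],"turn":[-1,0,0],"gripper":-1},
  {"xyz":[0,0,0],"turn":[0,0,0],"gripper":-1},
  {"xyz":[0,0,0],"turn":[0,0,0],"gripper":-1},
  {"xyz":[0,0,0],"turn":[0,0,0],"gripper":-1},
  {"xyz":[0,0,0],"turn":[0,0,0],"gripper":-1},
  {"xyz":[0,0,0],"turn":[0,0,0],"gripper":-1},
  {"xyz":[0,0,0],"turn":[0,0,0],"gripper":-1},
  {"xyz":[0,0,0],"turn":[0,0,0],"gripper":-1},
])

```text
time_s: 5.57
position: [0.4708, -0.1929, 0.1987]
tool_rot: [[-0.379, -0.821, -0.427], [-0.925, 0.337, 0.175], [0.0, 0.461, -0.887]]
ft_force: [0.0, -0.3, -2.8]
grip_width: 0.0495
```

Emit:
step_arm([
  {"xyz":[0,0,0],"turn":[1,0,0],"gripper":-1},
  {"xyz":[0,0,0],"turn":[1,0,0],"gripper":-1},
  {"xyz":[0,0,0],"turn":[1,0,0],"gripper":-1},
  {"xyz":[0,0,0],"turn":[1,0,0],"gripper":-1},
  {"xyz":[0,0,0],"turn":[1,0,0],"gripper":-1},
  {"xyz":[0,0,0],"turn":[1,0,0],"gripper":-1},
  {"xyz":[0,0,0],"turn":[0,0,0],"gripper":-1},
  {"xyz":[0,0,0],"turn":[0,0,0],"gripper":-1},
])

```text
time_s: 6.23
position: [0.4703, -0.1927, 0.1988]
tool_rot: [[-0.379, -0.925, -0.002], [-0.925, 0.379, 0.001], [0.0, 0.002, -1.0]]
ft_force: [-0.2, 0.2, -2.8]
grip_width: 0.0496
```

```bash
cat >> h.py <<'E'
def reds(tag):
    tiles=[]
    s=env.observe(); p=s['position']
    for n in ('top','scene','wrist'):
        im,d,i=shot(n,f'{tag}_{n}.png'); h=cv2.cvtColor(im,cv2.COLOR_RGB2HSV)
        m=(((h[...,0]<8)|(h[...,0]>172))&(h[...,1]>140)&(h[...,2]>60)).astype(np.uint8)
        k,l,st,c=cv2.connectedComponentsWithStats(m,connectivity=8); P=pts(d,i)
        for j in range(1,k):
            if st[j,4]>=2: print(n,np.round(c[j]),st[j],np.median(P[l==j],0))
        if n!='wrist':
            T=np.linalg.inv(np.array(i['extrinsics'])); q=T[:3,:3]@p+T[:3,3]
            u,v=int(q[0]/q[2]*i['fx']+i['cx']),int(q[1]/q[2]*i['fy']+i['cy'])
            u=np.clip(u,40,471);v=np.clip(v,40,343); tiles.append(cv2.resize(im[v-40:v+40,u-40:u+40],(380,380),interpolation=cv2.INTER_CUBIC))
        else: tiles.append(cv2.resize(im,(507,380)))
    cv2.imwrite(f'pics/{tag}.png',cv2.resize(np.hstack(tiles)[:,:,::-1],(800,240)))
    print(s['time_s'],p,s['grip_width'])
E
python3 -c "
from h import *
reds('t1')"
```

```text
scene [ 9. 92.] [ 6 88  7 10 39] [-0.1238 -0.6692  0.112 ]
wrist [248. 131.] [248 131   2   1   2] [ 0.5239 -0.211   0.1812]
wrist [252. 131.] [252 131   2   1   2] [ 0.5232 -0.2127  0.1807]
wrist [256. 131.] [256 131   2   1   2] [ 0.5224 -0.2143  0.1802]
wrist [ 47. 193.] [ 41 192  15   4  37] [0.5343 0.0075 0.0222]
6.2333 [ 0.4703 -0.1927  0.1988] 0.04956249310885756
```

View pics/t1.png

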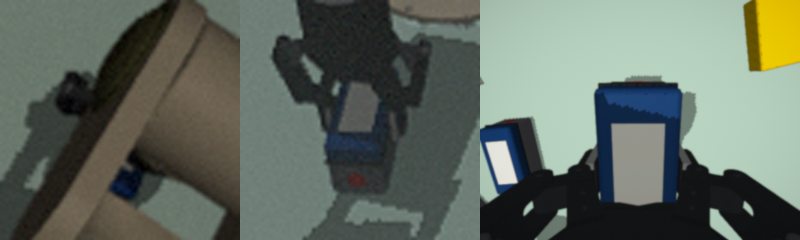

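The pin of this case shows only as a thin red line at (252,131) in the wrist view. It lies 56 mm along the axis from the TCP, which is flush with the end, so this case is silent. I'll set it back and move to the middle one.

Emit:
step_arm([
  {"xyz":[0,0,0.9],"turn":[0,0,0],"gripper":-1},
  {"xyz":[0,0,0.9],"turn":[0,0,0],"gripper":-1},
  {"xyz":[0,0,0.9],"turn":[0,0,0],"gripper":-1},
  {"xyz":[0,0,0.7],"turn":[0,0,0],"gripper":-1},
  {"xyz":[0,0,0.3],"turn":[0,0,0],"gripper":-1},
  {"xyz":[0,0,0.2],"turn":[0,0,0],"gripper":-1},
  {"xyz":[0,0,0],"turn":[0,0,0],"gripper":-1},
  {"xyz":[0,0,0],"turn":[0,0,0],"gripper":-1},
])

```text
time_s: 7.05
position: [0.4715, -0.1933, 0.0424]
tool_rot: [[-0.379, -0.925, 0.0], [-0.925, 0.379, -0.0], [0.0, -0.0, -1.0]]
ft_force: [0.1, 0.2, -2.8]
grip_width: 0.0493
```

Emit:
step_arm([
  {"xyz":[0,0,0],"turn":[0,0,0],"gripper":1},
  {"xyz":[0,0,0],"turn":[0,0,0],"gripper":1},
  {"xyz":[0,0,0],"turn":[0,0,0],"gripper":1},
  {"xyz":[0,0,0],"turn":[0,0,0],"gripper":1},
  {"xyz":[0,0,0],"turn":[0,0,0],"gripper":1},
  {"xyz":[0,0,-0.4],"turn":[0,0,0],"gripper":1},
  {"xyz":[0,0,-0.9],"turn":[0,0,0],"gripper":1},
  {"xyz":[0,0,-0.9],"turn":[0,0,0],"gripper":1},
  {"xyz":[0,0,-0.9],"turn":[0,0,0],"gripper":1},
  {"xyz":[-0.86,0.31,-0.2],"turn":[0,0,0],"gripper":1},
  {"xyz":[-0.86,0.31,0],"turn":[0,0,0],"gripper":1},
  {"xyz":[-0.86,0.31,0],"turn":[0,0,0],"gripper":1},
  {"xyz":[-0.86,0.31,0],"turn":[0,0,0],"gripper":1},
  {"xyz":[-0.86,0.31,0],"turn":[0,0,0],"gripper":1},
  {"xyz":[-0.86,0.31,0],"turn":[0,0,-0.55],"gripper":1},
  {"xyz":[0,0,0],"turn":[0,0,-0.55],"gripper":1},
  {"xyz":[0,0,0],"turn":[0,0,0],"gripper":1},
])

```text
time_s: 8.47
position: [0.4801, 0.0279, 0.1745]
tool_rot: [[-0.291, -0.957, 0.0], [-0.957, 0.291, -0.0], [0.0, -0.0, -1.0]]
ft_force: [0.5, -0.8, 0.8]
grip_width: 0.0854
```

```bash
python3 -c "
from h import *
tops('wrist',f='w2.png'); tops('top')"
```

```text
wrist [497.6411 137.8984] 3229 0.05686416359752261 ((475.4417724609375, -168.21194458007812), (29.732471466064453, 114.68801879882812), 83.09532928466797)
wrist [255.9448 183.9646] 7995 0.05925620578248983 ((480.45721435546875, 27.025527954101562), (50.17679214477539, 113.18914794921875), 72.60607147216797)
wrist [ 79.0731 254.1867] 2887 0.059052748450902054 ((468.86517333984375, 191.75318908691406), (42.934757232666016, 51.32337188720703), 9.67519760131836)
top [73.5276 94.9237] 616 0.04710711824533281 ((828.486572265625, 550.583740234375), (89.56571960449219, 89.10143280029297), 75.89434051513672)
top [333.4043 214.4043] 742 0.06049070635757253 ((469.9412841796875, -190.73733520507812), (50.884971618652344, 112.36334991455078), 68.21096801757812)
top [196.8117 228.2136] 632 0.06056168219827812 ((433.155517578125, 186.88693237304688), (111.50765228271484, 49.943687438964844), 8.114669799804688)
```

The first case stands back at (0.470, -0.191), the same spot. The tool is aligned over the middle case.

Emit:
step_arm([
  {"xyz":[0,0,0.68],"turn":[0,0,0],"gripper":1},
  {"xyz":[0,0,0.68],"turn":[0,0,0],"gripper":1},
  {"xyz":[0,0,0.68],"turn":[0,0,0],"gripper":1},
  {"xyz":[0,0,0.68],"turn":[0,0,0],"gripper":1},
  {"xyz":[0,0,0.68],"turn":[0,0,0],"gripper":1},
  {"xyz":[0,0,0],"turn":[0,0,0],"gripper":1},
  {"xyz":[0,0,0],"turn":[0,0,0],"gripper":-1},
  {"xyz":[0,0,0],"turn":[0,0,0],"gripper":-1},
  {"xyz":[0,0,0],"turn":[0,0,0],"gripper":-1},
  {"xyz":[0,0,0],"turn":[0,0,0],"gripper":-1},
  {"xyz":[0,0,0],"turn":[0,0,0],"gripper":-1},
  {"xyz":[0,0,0],"turn":[0,0,0],"gripper":-1},
])

```text
time_s: 9.57
position: [0.4812, 0.0258, 0.04]
tool_rot: [[-0.297, -0.955, 0.003], [-0.955, 0.297, -0.001], [0.0, -0.004, -1.0]]
ft_force: [-1.2, -2.3, 7.2]
grip_width: 0.0492
```

Emit:
step_arm([
  {"xyz":[0,0,-0.5],"turn":[0,0,0],"gripper":-1},
  {"xyz":[0,0,-1],"turn":[0,0,0],"gripper":-1},
  {"xyz":[0,0,-1],"turn":[0,0,0],"gripper":-1},
  {"xyz":[0,0,-1],"turn":[0,0,0],"gripper":-1},
  {"xyz":[0,0,-0.5],"turn":[0,0,0],"gripper":-1},
  {"xyz":[0,0,0],"turn":[1,0,0],"gripper":-1},
  {"xyz":[0,0,0],"turn":[1,0,0],"gripper":-1},
  {"xyz":[0,0,0],"turn":[1,0,0],"gripper":-1},
  {"xyz":[0,0,0],"turn":[1,0,0],"gripper":-1},
  {"xyz":[0,0,0],"turn":[0,0,0],"gripper":-1},
  {"xyz":[0,0,0],"turn":[0,0,0],"gripper":-1},
  {"xyz":[0,0,0],"turn":[0,0,0],"gripper":-1},
  {"xyz":[0,0,0],"turn":[0,0,0],"gripper":-1},
])

```text
time_s: 10.65
position: [0.4809, 0.026, 0.1986]
tool_rot: [[-0.297, -0.907, 0.3], [-0.955, 0.282, -0.093], [-0.0, -0.314, -0.95]]
ft_force: [0.0, 0.4, -4.1]
grip_width: 0.0493
```

Emit:
step_arm([
  {"xyz":[0,0,0],"turn":[-1,0,0],"gripper":-1},
  {"xyz":[0,0,0],"turn":[-1,0,0],"gripper":-1},
  {"xyz":[0,0,0],"turn":[-1,0,0],"gripper":-1},
  {"xyz":[0,0,0],"turn":[-1,0,0],"gripper":-1},
  {"xyz":[0,0,0],"turn":[-1,0,0],"gripper":-1},
  {"xyz":[0,0,0],"turn":[-1,0,0],"gripper":-1},
  {"xyz":[0,0,0],"turn":[-1,0,0],"gripper":-1},
  {"xyz":[0,0,0],"turn":[-1,0,0],"gripper":-1},
  {"xyz":[0,0,0],"turn":[-1,0,0],"gripper":-1},
  {"xyz":[0,0,0],"turn":[-1,0,0],"gripper":-1},
  {"xyz":[0,0,0],"turn":[0,0,0],"gripper":-1},
  {"xyz":[0,0,0],"turn":[0,0,0],"gripper":-1},
  {"xyz":[0,0,0],"turn":[0,0,0],"gripper":-1},
  {"xyz":[0,0,0],"turn":[0,0,0],"gripper":-1},
  {"xyz":[0,0,0],"turn":[0,0,0],"gripper":-1},
  {"xyz":[0,0,0],"turn":[0,0,0],"gripper":-1},
  {"xyz":[0,0,0],"turn":[0,0,0],"gripper":-1},
])

```text
time_s: 12.07
position: [0.4802, 0.0263, 0.1987]
tool_rot: [[-0.296, -0.848, -0.44], [-0.955, 0.263, 0.137], [-0.0, 0.461, -0.887]]
ft_force: [0.4, 0.5, -3.0]
grip_width: 0.0495
```

Emit:
step_arm([
  {"xyz":[0,0,0],"turn":[1,0,0],"gripper":-1},
  {"xyz":[0,0,0],"turn":[1,0,0],"gripper":-1},
  {"xyz":[0,0,0],"turn":[1,0,0],"gripper":-1},
  {"xyz":[0,0,0],"turn":[1,0,0],"gripper":-1},
  {"xyz":[0,0,0],"turn":[1,0,0],"gripper":-1},
  {"xyz":[0,0,0],"turn":[1,0,0],"gripper":-1},
  {"xyz":[0,0,0],"turn":[0,0,0],"gripper":-1},
  {"xyz":[0,0,0],"turn":[0,0,0],"gripper":-1},
])

```text
time_s: 12.73
position: [0.4797, 0.0265, 0.1987]
tool_rot: [[-0.296, -0.955, -0.002], [-0.955, 0.296, 0.001], [-0.0, 0.002, -1.0]]
ft_force: [0.3, -0.1, -3.3]
grip_width: 0.0495
```

```bash
python3 -c "
from h import *
reds('t2')"
```

```text
scene [ 9. 92.] [ 6 88  7 10 38] [-0.1239 -0.6702  0.111 ]
wrist [254. 131.] [246 131  16   1  16] [0.5352 0.0105 0.1975]
12.7333 [0.4797 0.0265 0.1987] 0.049486065025043685
```

View pics/t2.png

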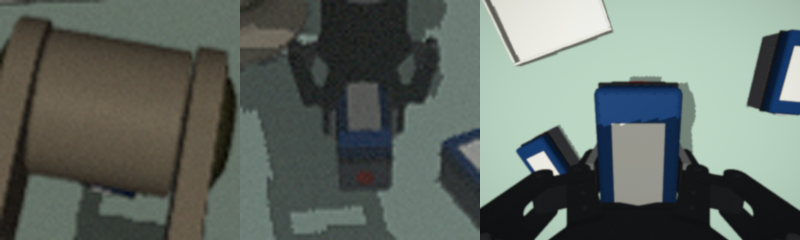

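```bash
python3 -c "
from h import *
a=[cv2.imread(f'pics/{t}_wrist.png')[:,:,::-1] for t in ('t1','t2')]
for r in range(122,135): print(r,a[0][r,254],a[1][r,254],a[1][r,230])
im,d,i=shot('scene'); h=im.astype(int); P=pts(d,i)
m=((h[...,0]>1.7*h[...,1])&(h[...,0]>50)).astype(np.uint8)
n,l,st,c=cv2.connectedComponentsWithStats(m)
for k in range(1,n):
  if st[k,4]>4: print(c[k],st[k],np.median(P[l==k],0))
"
```

```text
122 [120 139 126] [156 180 164] [187 215 196]
123 [113 130 118] [135 155 142] [188 215 196]
124 [111 128 116] [119 137 124] [188 215 196]
125 [111 128 117] [114 131 119] [188 215 197]
126 [111 128 117] [113 130 119] [188 216 197]
127 [111 127 116] [113 129 117] [186 214 195]
128 [109 121 111] [110 120 109] [180 205 188]
129 [103 103  93] [103  97  87] [156 178 164]
130 [91 71 63] [88 60 54] [114 129 119]
131 [73 38 34] [67 30 26] [67 74 70]
132 [50 19 18] [46 23 22] [36 38 37]
133 [32 23 24] [32 27 26] [29 30 30]
134 [30 29 30] [32 32 33] [32 33 34]
[ 9.4 92.6] [ 6 88  8 11 50] [-0.1263 -0.6688  0.1101]
[252.8571 153.8571] [252 153   3   3   7] [0.5343 0.0093 0.1802]
```

Both cases so far show the same flush pin: the wrist profiles are the same, and in the scene view the pin lies at 57 mm along the axis. So the middle case is silent too. I'll set it back and go to the left case.

Emit:
step_arm([
  {"xyz":[0,0,0.9],"turn":[0,0,0],"gripper":-1},
  {"xyz":[0,0,0.9],"turn":[0,0,0],"gripper":-1},
  {"xyz":[0,0,0.9],"turn":[0,0,0],"gripper":-1},
  {"xyz":[0,0,0.7],"turn":[0,0,0],"gripper":-1},
  {"xyz":[0,0,0.3],"turn":[0,0,0],"gripper":-1},
  {"xyz":[0,0,0.22],"turn":[0,0,0],"gripper":-1},
  {"xyz":[0,0,0],"turn":[0,0,0],"gripper":-1},
  {"xyz":[0,0,0],"turn":[0,0,0],"gripper":-1},
])

```text
time_s: 13.6
position: [0.4809, 0.0261, 0.0415]
tool_rot: [[-0.296, -0.955, 0.0], [-0.955, 0.296, 0.0], [-0.0, -0.0, -1.0]]
ft_force: [0.0, -0.5, -2.9]
grip_width: 0.0495
```

Emit:
step_arm([
  {"xyz":[0,0,0],"turn":[0,0,0],"gripper":1},
  {"xyz":[0,0,0],"turn":[0,0,0],"gripper":1},
  {"xyz":[0,0,0],"turn":[0,0,0],"gripper":1},
  {"xyz":[0,0,0],"turn":[0,0,0],"gripper":1},
  {"xyz":[0,0,0],"turn":[0,0,0],"gripper":1},
  {"xyz":[0,0,-0.4],"turn":[0,0,0],"gripper":1},
  {"xyz":[0,0,-0.9],"turn":[0,0,0],"gripper":1},
  {"xyz":[0,0,-0.9],"turn":[0,0,0],"gripper":1},
  {"xyz":[0,0,-0.9],"turn":[0,0,0],"gripper":1},
  {"xyz":[-0.7,0.46,-0.2],"turn":[0,0,0],"gripper":1},
  {"xyz":[-0.7,0.46,0],"turn":[0,0,0],"gripper":1},
  {"xyz":[-0.7,0.46,0],"turn":[0,0,0],"gripper":1},
  {"xyz":[-0.7,0.46,0],"turn":[0,0,0],"gripper":1},
  {"xyz":[-0.7,0.46,0],"turn":[0,0,0],"gripper":1},
])

```text
time_s: 14.77
position: [0.4332, 0.1886, 0.1738]
tool_rot: [[-0.297, -0.955, 0.001], [-0.955, 0.297, 0.0], [-0.0, -0.001, -1.0]]
ft_force: [0.3, -0.5, -0.3]
grip_width: 0.0855
```

Emit:
step_arm([
  {"xyz":[0,0,0],"turn":[0,0,-0.95],"gripper":1},
  {"xyz":[0,0,0],"turn":[0,0,-0.95],"gripper":1},
  {"xyz":[0,0,0],"turn":[0,0,-0.95],"gripper":1},
  {"xyz":[0,0,0],"turn":[0,0,-0.95],"gripper":1},
  {"xyz":[0,0,0],"turn":[0,0,-0.95],"gripper":1},
  {"xyz":[0,0,0],"turn":[0,0,-0.95],"gripper":1},
  {"xyz":[0,0,0],"turn":[0,0,0],"gripper":1},
])

```text
time_s: 15.35
position: [0.4338, 0.1873, 0.1736]
tool_rot: [[0.157, -0.988, 0.0], [-0.988, -0.157, 0.0], [-0.0, -0.0, -1.0]]
ft_force: [0.5, 0.7, -1.0]
grip_width: 0.0854
```

```bash
python3 -c "
from h import *
tops('wrist',f='w3.png'); tops('top')"
```

```text
wrist [458.1987 162.2945] 9306 0.05904825377497301 ((480.41595458984375, 29.060083389282227), (50.91501998901367, 113.26204681396484), 72.78828430175781)
wrist [255.0674 186.0667] 8016 0.059240743394250256 ((433.6261291503906, 186.89573669433594), (112.99093627929688, 50.072078704833984), 8.98141860961914)
top [73.1394 95.024 ] 624 0.047149268740961425 ((829.4164428710938, 551.415283203125), (88.67497253417969, 88.67509460449219), 62.381141662597656)
top [254.8045 212.3277] 711 0.060540013190682807 ((479.14947509765625, 28.021156311035156), (49.96884536743164, 112.36207580566406), 72.73777770996094)
top [333.3414 214.4359] 741 0.060447454265359024 ((469.68817138671875, -190.83856201171875), (50.473670959472656, 112.95626068115234), 67.64981079101562)
```

Emit:
step_arm([
  {"xyz":[0,0,0.68],"turn":[0,0,0],"gripper":1},
  {"xyz":[0,0,0.68],"turn":[0,0,0],"gripper":1},
  {"xyz":[0,0,0.68],"turn":[0,0,0],"gripper":1},
  {"xyz":[0,0,0.68],"turn":[0,0,0],"gripper":1},
  {"xyz":[0,0,0.68],"turn":[0,0,0],"gripper":1},
  {"xyz":[0,0,0],"turn":[0,0,0],"gripper":1},
  {"xyz":[0,0,0],"turn":[0,0,0],"gripper":-1},
  {"xyz":[0,0,0],"turn":[0,0,0],"gripper":-1},
  {"xyz":[0,0,0],"turn":[0,0,0],"gripper":-1},
  {"xyz":[0,0,0],"turn":[0,0,0],"gripper":-1},
  {"xyz":[0,0,0],"turn":[0,0,0],"gripper":-1},
  {"xyz":[0,0,0],"turn":[0,0,0],"gripper":-1},
])

```text
time_s: 16.45
position: [0.4348, 0.1873, 0.0392]
tool_rot: [[0.154, -0.988, 0.004], [-0.988, -0.154, 0.0], [0.0, -0.004, -1.0]]
ft_force: [-1.0, -0.5, 6.8]
grip_width: 0.0499
```

Emit:
step_arm([
  {"xyz":[0,0,-0.5],"turn":[0,0,0],"gripper":-1},
  {"xyz":[0,0,-1],"turn":[0,0,0],"gripper":-1},
  {"xyz":[0,0,-1],"turn":[0,0,0],"gripper":-1},
  {"xyz":[0,0,-1],"turn":[0,0,0],"gripper":-1},
  {"xyz":[0,0,-0.5],"turn":[0,0,0],"gripper":-1},
  {"xyz":[0,0,0],"turn":[1,0,0],"gripper":-1},
  {"xyz":[0,0,0],"turn":[1,0,0],"gripper":-1},
  {"xyz":[0,0,0],"turn":[1,0,0],"gripper":-1},
  {"xyz":[0,0,0],"turn":[1,0,0],"gripper":-1},
  {"xyz":[0,0,0],"turn":[0,0,0],"gripper":-1},
  {"xyz":[0,0,0],"turn":[0,0,0],"gripper":-1},
  {"xyz":[0,0,0],"turn":[0,0,0],"gripper":-1},
  {"xyz":[0,0,0],"turn":[0,0,0],"gripper":-1},
])

```text
time_s: 17.53
position: [0.4345, 0.1873, 0.1978]
tool_rot: [[0.154, -0.938, 0.31], [-0.988, -0.147, 0.048], [-0.0, -0.314, -0.949]]
ft_force: [-0.0, -0.8, -3.5]
grip_width: 0.0496
```

Emit:
step_arm([
  {"xyz":[0,0,0],"turn":[-1,0,0],"gripper":-1},
  {"xyz":[0,0,0],"turn":[-1,0,0],"gripper":-1},
  {"xyz":[0,0,0],"turn":[-1,0,0],"gripper":-1},
  {"xyz":[0,0,0],"turn":[-1,0,0],"gripper":-1},
  {"xyz":[0,0,0],"turn":[-1,0,0],"gripper":-1},
  {"xyz":[0,0,0],"turn":[-1,0,0],"gripper":-1},
  {"xyz":[0,0,0],"turn":[-1,0,0],"gripper":-1},
  {"xyz":[0,0,0],"turn":[-1,0,0],"gripper":-1},
  {"xyz":[0,0,0],"turn":[-1,0,0],"gripper":-1},
  {"xyz":[0,0,0],"turn":[-1,0,0],"gripper":-1},
  {"xyz":[0,0,0],"turn":[0,0,0],"gripper":-1},
  {"xyz":[0,0,0],"turn":[0,0,0],"gripper":-1},
  {"xyz":[0,0,0],"turn":[0,0,0],"gripper":-1},
  {"xyz":[0,0,0],"turn":[0,0,0],"gripper":-1},
  {"xyz":[0,0,0],"turn":[0,0,0],"gripper":-1},
  {"xyz":[0,0,0],"turn":[0,0,0],"gripper":-1},
  {"xyz":[0,0,0],"turn":[0,0,0],"gripper":-1},
])

```text
time_s: 18.95
position: [0.4338, 0.1872, 0.1978]
tool_rot: [[0.155, -0.877, -0.455], [-0.988, -0.137, -0.071], [0.0, 0.461, -0.887]]
ft_force: [-0.4, 0.4, -2.7]
grip_width: 0.0498
```

Emit:
step_arm([
  {"xyz":[0,0,0],"turn":[1,0,0],"gripper":-1},
  {"xyz":[0,0,0],"turn":[1,0,0],"gripper":-1},
  {"xyz":[0,0,0],"turn":[1,0,0],"gripper":-1},
  {"xyz":[0,0,0],"turn":[1,0,0],"gripper":-1},
  {"xyz":[0,0,0],"turn":[1,0,0],"gripper":-1},
  {"xyz":[0,0,0],"turn":[1,0,0],"gripper":-1},
  {"xyz":[0,0,0],"turn":[0,0,0],"gripper":-1},
  {"xyz":[0,0,0],"turn":[0,0,0],"gripper":-1},
])

```text
time_s: 19.62
position: [0.4333, 0.1872, 0.198]
tool_rot: [[0.155, -0.988, -0.002], [-0.988, -0.155, -0.0], [0.0, 0.002, -1.0]]
ft_force: [-0.8, -0.1, -3.3]
grip_width: 0.0497
```

```bash
python3 -c "
from h import *
reds('t3')"
```

```text
scene [ 9. 92.] [ 6 88  7 10 37] [-0.1261 -0.6708  0.1118]
scene [308. 129.] [306 128   4   3   8] [0.4931 0.1959 0.1842]
wrist [253. 123.] [237 111  34  25 780] [0.4935 0.1979 0.1832]
19.6167 [0.4333 0.1872 0.198 ] 0.04969517011223312
```

View pics/t3.png

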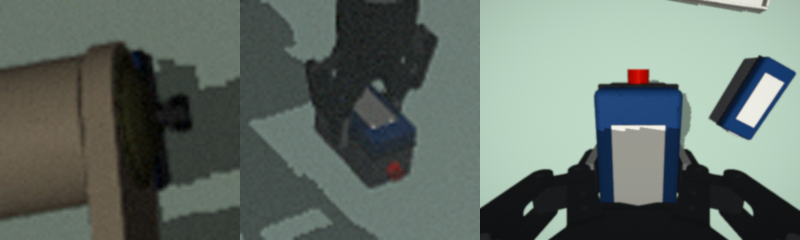

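The wrist view shows the red pin clearly sticking out at (253,123), 25 px long, so the left case is the rattling one. I'll carry it level to the tray centre at (0.668, 0.111).

Emit:
step_arm([
  {"xyz":[0.11,-0.23,0.05],"turn":[0,0,0],"gripper":-1},
  {"xyz":[0.232,-0.459,0.05],"turn":[0,0,0],"gripper":-1},
  {"xyz":[0.232,-0.459,0.05],"turn":[0,0,0],"gripper":-1},
  {"xyz":[0.232,-0.459,0.05],"turn":[0,0,0],"gripper":-1},
  {"xyz":[0.232,-0.459,0.05],"turn":[0,0,0],"gripper":-1},
  {"xyz":[0.232,-0.459,0.05],"turn":[0,0,0],"gripper":-1},
  {"xyz":[0.232,-0.459,0.05],"turn":[0,0,0],"gripper":-1},
  {"xyz":[0.232,-0.459,0.05],"turn":[0,0,0],"gripper":-1},
  {"xyz":[0.232,-0.459,0.05],"turn":[0,0,0],"gripper":-1},
  {"xyz":[0.232,-0.459,0.05],"turn":[0,0,0],"gripper":-1},
  {"xyz":[0.232,-0.459,0.05],"turn":[0,0,0],"gripper":-1},
  {"xyz":[0.232,-0.459,0],"turn":[0,0,0],"gripper":-1},
  {"xyz":[0.12,-0.23,0],"turn":[0,0,0],"gripper":-1},
  {"xyz":[0,0,0],"turn":[0,0,0],"gripper":-1},
  {"xyz":[0,0,0],"turn":[0,0,0],"gripper":-1},
  {"xyz":[0,0,0],"turn":[0,0,0],"gripper":-1},
  {"xyz":[0,0,0],"turn":[0,0,0],"gripper":-1},
  {"xyz":[0,0,0],"turn":[0,0,0],"gripper":-1},
])

```text
time_s: 21.27
position: [0.6684, 0.1117, 0.1757]
tool_rot: [[0.155, -0.988, -0.0], [-0.988, -0.155, 0.0], [-0.0, 0.0, -1.0]]
ft_force: [0.0, 0.3, -3.9]
grip_width: 0.0493
```

```bash
python3 -c "
from h import *
reds('t4'); tops('wrist',.14,.24); tops('scene',.05,.07); tops('top')
im=cv2.imread('pics/t4_scene.png'); cv2.imwrite('pics/end.png',im)
print(env.observe()['qvel'],env.observe()['ft_force'])"
```

```text
scene [ 9. 92.] [ 6 88  7 10 41] [-0.1252 -0.6694  0.1108]
scene [318. 198.] [316 196   6   4  15] [0.7276 0.1197 0.1621]
wrist [253. 123.] [236 111  35  24 751] [0.7277 0.1222 0.1615]
21.2667 [0.6684 0.1117 0.1757] 0.049309899366160766
wrist [253.0419 275.1546] 57188 0.2044178005882146 ((692.1148681640625, 116.68077087402344), (83.04723358154297, 126.56291961669922), 9.154677391052246)
scene [124.2845  35.5716] 1139 0.05980143619665135 ((-488.8572082519531, -172.61334228515625), (1126.9959716796875, 28.707448959350586), 89.9014892578125)
scene [465.8996 119.7165] 448 0.059965626368176705 ((465.73663330078125, 808.0238037109375), (327.83526611328125, 126.50479888916016), 20.907390594482422)
scene [252.6009 172.0235] 426 0.059879726489586005 ((483.49908447265625, 28.429643630981445), (48.8267936706543, 114.53263854980469), 71.1639633178711)
scene [182.4606 186.8527] 482 0.05981378704699397 ((474.2326354980469, -192.2602996826172), (51.07701110839844, 109.83023071289062), 68.50789642333984)
top [73.3295 95.0276] 616 0.04717657173490891 ((829.9440307617188, 550.561279296875), (88.97022247314453, 89.2166976928711), 5.991767406463623)
top [254.7944 212.2783] 715 0.06050549753668044 ((479.6020812988281, 27.946931838989258), (50.35179901123047, 113.64540100097656), 72.97526550292969)
top [333.3642 214.4153] 744 0.06027491312435307 ((469.704345703125, -191.01556396484375), (50.577640533447266, 112.9910659790039), 67.76738739013672)
[-0.1144  0.1408 -0.1539 -0.0031  0.0612 -0.0798] [ 0.2355 -1.0824 -2.4815]
```

View pics/end.png

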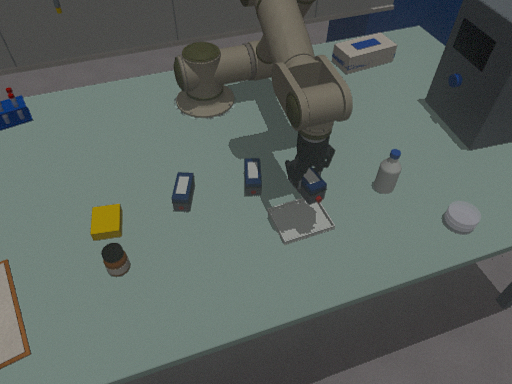

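The scene view shows the case held level above the tray, its pin out at (318,198). The two silent cases stand at (253,172) and (182,187), and the bystanders are in place. Handing in.

```bash
python3 -c "
from rig import order
print(order.close_job())"
```

```text
the job is handed in; nothing more can be done
None
```

The job is handed in with the rattling case, the left one at (0.43, 0.19), held level and still above the middle of the tray. I lifted and tipped all three cases; the right and middle ones stayed silent with their pins flush.

**Last checks, at 21.3 s of the 72 s:**
- **Rattling case:** the gripper is at (0.668, 0.112), within about 1 mm of the measured tray centre. The underside is about 0.137 m above the bench and the tool is vertical. The grip was set to 40 N, with the fingers 49 mm apart.
- **Pin:** it showed clearly out in the wrist and scene views. I read it as out from that long red profile, compared with the thin line on the silent cases, rather than measuring the 10 mm directly.
- **Silent cases:** both stand upright on the bench within about 2 mm of where they started, by the top camera.
- **Bystanders:** the bottle, jar and slide box look untouched in the last scene picture. I did not re-measure their positions.

No check failed. The only disagreement was that the scene camera put the silent cases 4–5 mm farther out in x than the top camera did, well inside the 70 mm limit.

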